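# Seat the glass stage disc in the light base

## Task

Pick up the plain glass stage disc (the one without a hole) from the bench, lay it flat on the light base's dark stage plate, and slide it across the plate under light finger pressure until it drops into the round pocket and lies flush. It is glass: never press, knock or drive it hard against the stage, and do not drop it. Leave everything else on the bench where it is.

Things in the scene. Friction and masses are not known exactly. Their poses are not given: they have to be found in the camera images.
- disc: the plain stage disc: white opal glass, round, 60 mm diameter, 5 mm thick, about 40 g, no hole, polished: it slides on the stage plate with friction about 0.25, and holds better to the fingers. Lies flat on the bench. Origin at the centre of its underside, z up. It chips if pressed or knocked against the stage with more than 25 N
- light_base: light base of a stereo microscope, fixed on the bench: a low white housing 260 mm (its x) by 220 mm (its y), its top 45 mm above the bench, dials and switch on its front (-x) flank. Origin at the centre of its underside on the bench, z up. On the housing lies the gliding stage: a bright steel slide 204 by 164 by 4 mm, and on that the dark stage plate (see stage_mid)
- stage_mid (a point): fixed point of the light base above its middle, level with the stage plate's top, 59 mm above the bench; axes as the base. The dark stage plate, 190 mm (x) by 150 mm (y), 10 mm thick, glides in x and y and was left up to 12 mm from this point in each; its position is not measured. Stiff slides hold it against less than about 12 N sideways; moving it is allowed
- stage_front (a point): fixed point of the base, 55 mm nearer its front (-x) than stage_mid, at the same height: the disc finds room to be laid on the plate's plain front part here. In the very middle of the stage plate is the pocket: round, 62 mm wide, 5 mm deep, steep wall, flat floor with a pale window; the disc seated in it is flush with the plate's top
- holed_disc: bystander: the spare stage disc, white glass ring 60 mm across, 5 mm thick, with a 20 mm hole in the middle. Origin at the centre of its underside
- pliers: bystander: combination pliers, 165 mm long, 12 mm thick, lying flat, jaws to +x of its frame
- forceps: bystander: steel forceps, 150 mm long, 9 mm high, lying along x of its frame
- bowl: bystander: white plastic bowl, 104 mm across, 42 mm high, origin under its centre
- glue_jar: bystander: amber glass jar with black lid, 64 mm across, 75 mm high
- wire_spool: bystander: spool of brass wire, 60 mm across, 40 mm high
- eye_tray: bystander: grey compartment tray of glass eyes, 90 by 120 mm, 22 mm high
- brush: bystander: small brush, 170 mm long, 20 mm high, lying along x of its frame

How it is judged:
On the way, in this order (a step that is already met when the one before it is completed fails the run):
1. the disc has been lifted off the bench (height (world z) of disc above 0.03 m), for 0.2 s.
2. the disc lies flat on top of the stage plate, bearing on it, outside the pocket (z of disc in the frame of light_base between 0.0575 and 0.061 m and angle between disc's own z axis and vertical below 0.04 rad and contact force between disc and light_base above 0.15 N), for 0.2 s.
3. the disc has dropped into the pocket, flush (z of disc in the frame of light_base between 0.0525 and 0.0552 m and angle between disc's own z axis and vertical below 0.03 rad), for 0.2 s.
At the end, for the whole second after the job is handed in: the plain disc lies in the stage plate's pocket, flush with the plate's top to about 1 mm (its underside 54 mm above the base's underside, at most 1.2 mm higher), level within 0.03 rad, at rest (all of step 3 and x of disc in the frame of light_base between -0.02 and 0.02 m and y of disc in the frame of light_base between -0.02 and 0.02 m and linear speed of disc below 0.01 m/s); the robot touches nothing.
It fails at once if the disc is pressed or knocked against the light base with more than 25 N (contact force between disc and light_base above 25 N).
It fails at once if the disc is dropped or flung: it moves faster than 0.45 m/s (a free fall of about 10 mm) with no finger on it (linear speed of disc above 0.45 m/s and contact force between the fingers and disc below 0.02 N).
It fails at once if a bystander is moved by more than 20 mm (distance of any of holed_disc, pliers, forceps, bowl, glue_jar, wire_spool, eye_tray, brush from where it was at the start of the episode above 0.02 m).
It also fails if it takes over 67 s, if anything falls off the work surface, if the arm or the gripper's body presses on something with over 40 N, if the wrist force passes 120 N, or if a joint passes its speed limit or range.

## Robot

A 6-joint arm with a two-finger parallel gripper is mounted at the origin on the work surface. World frame = base frame: x ahead of the robot, y to its left, z up, the work surface at z = 0. Lengths are in m, angles in rad, forces in N, time in s.
With the tool pointing down it reaches from about 0.25 to 0.725 m from the base axis. Payload 4 kg.
Tool frame: the origin (TCP) lies midway between the tips of the shut fingers; the grasp point (between the pads) lies bot.pinch_z behind it (bot.pinch_z is the distance from the TCP to the grasp point, in m); z points along the fingers, y is the line along which they close (so a half turn about z gives the same grasp; the last joint's range is limited). The gripper opens to 85 mm and grips with 20 to 120 N. Pads are 22 mm wide; open, the fingers measure 114 mm over their backs; the gripper's body (76 mm by 85 mm) begins 54 mm behind the grasp point. The pads swing forward as they close: fully open they stand 13 mm farther back than shut.
Start: joints at [1.31, 0.241, 0.005, 1.335, 0, 1.571], TCP at [0.129, 0.483, 0.231] pointing down, gripper open.
Joint ranges: [-2.72, 2.72], [-1.05, 1.87], [-1.09, 1.28], [-1.99, 2.15], [-1.42, 1.44], [-3.14, 3.14]. Speed limits (rad/s): [2.79, 2.79, 3.14, 3.14, 3.14, 3.14].

## Interface

Orientations are given as a unit quaternion [x, y, z, w].
In Python, from workcell import bot gives the robot as it stands.
- The arm moves only by the shell command python3 jog.py, which reads ROWS from standard input. ROWS is a JSON list that holds a single list of rows (three levels of brackets), with 1 to 10 rows, each of 7 numbers: a rotation vector rx, ry, rz in units of 0.25 rad, then dx, dy, dz in units of 25 mm, then the finger opening in m; each row is the pose to reach, as a shift and turn from the pose commanded when the command began, along the tool's axes at that moment; what a row does not reach only later rows make up. A row lasts 1/8 s, in which the tool goes at most 0.0625 m and 0.188 rad, less where a joint would pass 70% of its speed; a pose out of reach is approached as far as the arm can. The fingers move at their own pace and stop on an object; the grip force is fixed at half the most. Time passes only in rows, so rows that do not move let the fingers close. It prints the time, the measured TCP pose, the force, the opening and the grip force at its end. Input that does not fit is refused with a message, and nothing moves.
- bot.get_obs(): the state, without advancing time (a new reading comes with each control period).
- bot.camera(name): name is "side" or "top"; returns the picture (420x560x3 uint8, red, green, blue); there is no depth.
- bot.calibration(name): a dict with "mtx" (3x3 intrinsics, pixels), "R" (3x3) and "t" (3): a world point X has camera coordinates R X + t. Camera axes: x right, y down, z forward; pixel columns grow to the right and rows downward; lengths in m; the calibration is good to about 2 mm. A picture is of the moment at which its call begins. calibration takes no time and is no camera call.
- bot.job_done(): hands the job in; it is judged then, once.
The state is a dict: "clock": time; "joint_pos": joint angles; "joint_vel": joint speeds; "tau": joint torques, N m; "eef_pos": TCP position; "tool_rot": TCP orientation; "ft_force": force on the tool from outside, world axes, zero at the start; "ft_torque": the same for the moment, N m; "grip_width": finger opening in m; "grasp_force": force on a finger pad.
Only numpy, scipy, OpenCV 4.12 (cv2) and the standard library are available. Lean on these libraries where they do the work, as an engineer would, in place of code of your own. Each camera call takes 0.05 s, during which the arm holds its last target. There are 200 camera calls.

## Working session

There is one attempt and no reset: what is moved stays moved. The work goes in short steps, Python scripts to look and compute and a shell command to move; the robot and the scene stay as the last step left them, time stands still between calls to the robot, and variables do not carry over. Pictures are saved under pics/ and viewed, at most 11 in all, crops included, and the job is handed in when it is done.

```bash
ls; mkdir -p pics
python3 - <<'E'
from workcell import bot
import cv2
for n in("top","side"):
    cv2.imwrite(f"pics/{n}0.png",bot.camera(n)[:,:,::-1])
    c=bot.calibration(n);print(n,c["mtx"].round(1).tolist(),c["R"].round(3).tolist(),c["t"].round(3).tolist())
o=bot.get_obs();print(o,bot.pinch_z)
E
```

```text
jog.py
pics
workcell.py
top [[393.2, 0.0, 277.4], [0.0, 393.2, 213.9], [0.0, 0.0, 1.0]] [[-0.011, -1.0, 0.021], [-0.982, 0.007, -0.188], [0.188, -0.023, -0.982]] [0.041, 0.55, 1.213]
side [[389.4, 0.0, 279.1], [0.0, 389.4, 214.3], [0.0, 0.0, 1.0]] [[0.991, -0.134, 0.007], [-0.077, -0.611, -0.788], [0.109, 0.78, -0.616]] [-0.553, 0.132, 1.123]
{'clock': 0.1, 'joint_pos': array([ 1.30997823e+00,  2.41339805e-01,  3.87269581e-03,  1.33518857e+00,
       -3.61346316e-05,  1.57079120e+00]), 'joint_vel': array([-7.59896162e-05, -1.18234440e-03,  4.96240296e-03, -8.09462373e-04,
        1.30206499e-03,  7.96577447e-07]), 'tau': array([ 7.12160436e-04, -3.73137510e+01,  2.53010041e+01,  1.08609768e-02,
        1.16286178e-04,  2.17536090e-06]), 'eef_pos': array([0.12880316, 0.48255119, 0.23050613]), 'tool_rot': array([ 1.30037113e-01,  9.91508691e-01, -9.24130187e-04, -1.02983168e-04]), 'ft_force': array([-0.63346861, -0.7032425 , -0.23868129]), 'ft_torque': array([-0.00029633,  0.00863187,  0.03069192]), 'grasp_force': 0.0, 'grip_width': 0.08546209139802624} 0.0187
```

View pics/top0.png

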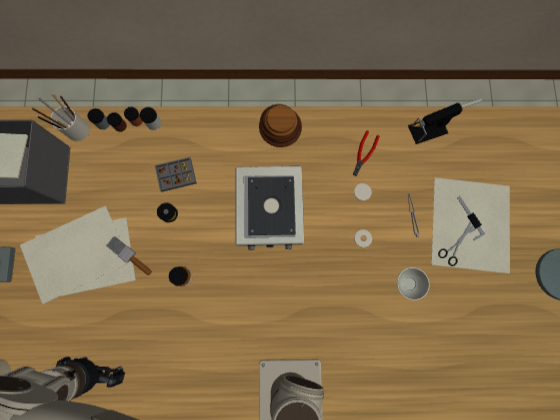

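View pics/side0.png

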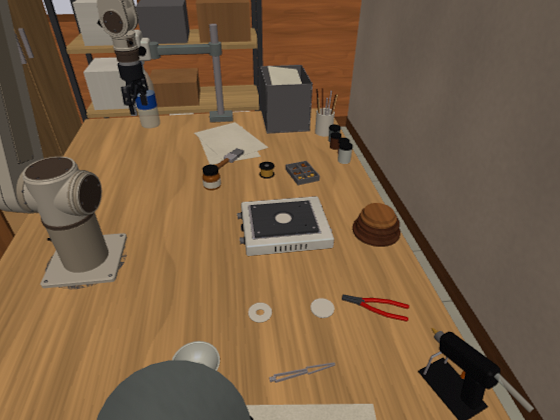

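The top view shows the plain disc at (363,191), the holed one at (363,238), and the base with its pocket window at (271,205). In the side view, the disc is at (322,308) and the window at (284,218).

```bash
cat > h.py <<'E'
import numpy as np, cv2
from workcell import bot
def ray(n,px,z):
    c=bot.calibration(n);R=np.array(c["R"]);t=np.array(c["t"])
    d=R.T@np.linalg.solve(c["mtx"],[px[0],px[1],1.]);o=-R.T@t
    return o+d*(z-o[2])/d[2]
def proj(n,X):
    c=bot.calibration(n);p=np.array(c["mtx"])@(np.array(c["R"])@X+c["t"]);return p[:2]/p[2]
def blobs(mask,amin=20):
    k,l,s,c=cv2.connectedComponentsWithStats(mask.astype(np.uint8))
    return [(c[i].round(2).tolist(),s[i].tolist()) for i in range(1,k) if s[i][4]>=amin]
def roi(m,x0,x1,y0,y1):
    o=np.zeros_like(m);o[y0:y1,x0:x1]=m[y0:y1,x0:x1];return o
def white(im,th=130,sat=0.3):
    f=im.astype(float);return (f.min(2)>th)&((f.max(2)-f.min(2))<sat*f.max(2))
E
python3 - <<'E'
from h import *
T=bot.camera("top");S=bot.camera("side")
for n,im,r,z in(("top",T,(340,385,175,250),.005),("side",S,(240,340,295,325),.005),("top",T,(258,286,194,218),.054),("side",S,(268,300,208,228),.054)):
    for c,s in blobs(roi(white(im),*r)): print(n,c,s,ray(n,c,z).round(4))
# dark plate and white housing
for n,im,r in(("top",T,(232,308,160,252)),("side",S,(235,335,192,255))):
    d=roi(im.max(2)<75,*r); w=roi(white(im,100),*r)
    for m,z,nm in((d,.059,"plate"),(w,.045,"house")):
        cs,_=cv2.findContours(m.astype(np.uint8),cv2.RETR_EXTERNAL,cv2.CHAIN_APPROX_NONE)
        c=max(cs,key=cv2.contourArea);h=cv2.convexHull(c)
        q=cv2.approxPolyN(h,4).reshape(-1,2) if hasattr(cv2,"approxPolyN") else h[:,0]
        P=np.array([ray(n,p,z) for p in h[:,0].astype(float)])[:,:2].astype(np.float32)
        print(n,nm,cv2.contourArea(c),cv2.minAreaRect(P))
a=T[155:260,225:390];cv2.imwrite("pics/z.png",cv2.resize(a,None,fx=4.8,fy=4.8,interpolation=cv2.INTER_CUBIC)[:,:,::-1])
E
```

```text
top [362.45, 191.29] [354, 183, 18, 17, 220] [ 0.6349 -0.2543  0.005 ]
top [363.01, 237.93] [355, 230, 17, 17, 194] [ 0.4758 -0.2479  0.005 ]
side [322.07, 307.53] [311, 299, 23, 19, 333] [ 0.6338 -0.2574  0.005 ]
side [259.53, 312.04] [249, 303, 23, 19, 297] [ 0.4751 -0.251   0.005 ]
top [270.99, 205.38] [264, 199, 15, 14, 163] [0.5776 0.0566 0.054 ]
side [282.88, 217.88] [276, 214, 15, 9, 111] [0.5774 0.0557 0.054 ]
top plate 2579.5 ((0.5773579478263855, 0.05683087557554245), (0.14833129942417145, 0.18732187151908875), 89.71709442138672)
top house 5049.5 ((0.5851501822471619, 0.06235901266336441), (0.261014461517334, 0.2153128832578659), 0.5485178232192993)
side plate 1928.0 ((0.5771211981773376, 0.049949824810028076), (0.1888914704322815, 0.15880972146987915), 0.5174705982208252)
side house 4305.0 ((0.5846843719482422, 0.04193364083766937), (0.2597666084766388, 0.25312238931655884), 0.5282739996910095)
```

View pics/z.png

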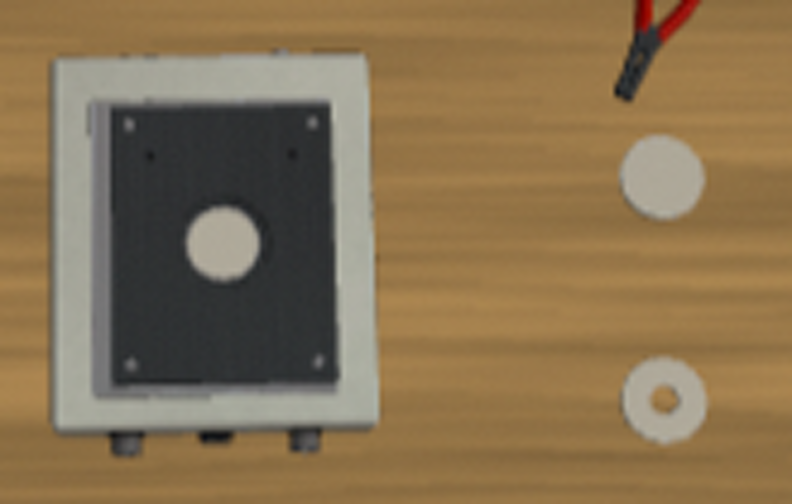

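```bash
cat >> h.py <<'E'
from scipy.spatial.transform import Rotation as Ro
D=Ro.from_matrix(np.array([[0,1,0],[1,0,0],[0,0,-1.]]))  # tool y = world x, down
def delta(p,R=D):
    o=bot.get_obs();C=Ro.from_quat(o["tool_rot"])
    print("rot",(C.inv()*R).as_rotvec().round(4),"d",C.inv().apply(np.array(p)-o["eef_pos"]).round(4),"t",o["clock"])
E
python3 -c "
from h import *
delta([.634,-.256,.10])"
```

```text
rot [-1.10e-03  8.00e-04  1.31e+00] d [-0.6786 -0.5833  0.1315] t 0.2
```
Go high first: keep z then down. Total 0.9m → 15 rows. First command 10 rows with final pose; but rotation first rows limited... Straight-line with dz 0 first to be safe (0).

The manual's scale: shifts go in units of 25 mm and turns go in units of 0.25 rad. Converting my numbers, -0.45 m is -18, -0.405 m is -16.2, 0.9 rad is 3.6.

```bash
echo '[[[0,0,0.72,-1.8,-1.56,0,0.072],[0,0,1.44,-3.6,-3.12,0,0.072],[0,0,2.16,-5.4,-4.68,0,0.072],[0,0,2.88,-7.2,-6.24,0,0.072],[0,0,3.6,-9,-7.8,0,0.072],[0,0,4.32,-10.8,-9.36,0,0.072],[0,0,4.8,-12.6,-10.92,0,0.072],[0,0,5.24,-14.4,-12.48,0,0.072],[0,0,5.24,-16.2,-14,0,0.072],[0,0,5.24,-18,-15.52,0,0.072]]]' | python3 jog.py
python3 -c "
from h import *
delta([.634,-.256,.10])"
```

```text
clock: 1.45
eef_pos: [0.4645, -0.0097, 0.2313]
tool_rot: [0.707, 0.707, 0.0, 0.0]
ft_force: [0.4, 0.7, -0.7]
grip_width: 0.0716
grasp_force: 0.0
rot [ 0.0004 -0.0003 -0.0004] d [-0.2463  0.1696  0.1313] t 1.45
```

Converted, 0.06 m is 2.4, -0.2463 m is -9.852.

```bash
echo '[[[0,0,0,-2,1.36,0,0.072],[0,0,0,-4,2.72,0,0.072],[0,0,0,-6,4.08,0.8,0.072],[0,0,0,-8,5.44,2.4,0.072],[0,0,0,-9.852,6.784,4,0.072],[0,0,0,-9.852,6.784,5.6,0.072],[0,0,0,-9.852,6.784,6.8,0.072],[0,0,0,-9.852,6.784,7.6,0.072],[0,0,0,-9.852,6.784,7.6,0.072]]]' | python3 jog.py
python3 - <<'E'
from h import *
delta([.634,-.256,.02])
im=bot.camera("side");a=im[240:345,250:410]
cv2.imwrite("pics/s1.png",cv2.resize(a,None,fx=5,fy=5,interpolation=cv2.INTER_CUBIC)[:,:,::-1])
E
```

```text
clock: 2.58
eef_pos: [0.6312, -0.2534, 0.0383]
tool_rot: [0.707, 0.707, -0.001, -0.003]
ft_force: [-0.4, -0.2, 0.4]
grip_width: 0.072
grasp_force: 0.0
rot [-0.0055 -0.0022 -0.0002] d [-0.0026  0.0029  0.0183] t 2.575
```

View pics/s1.png

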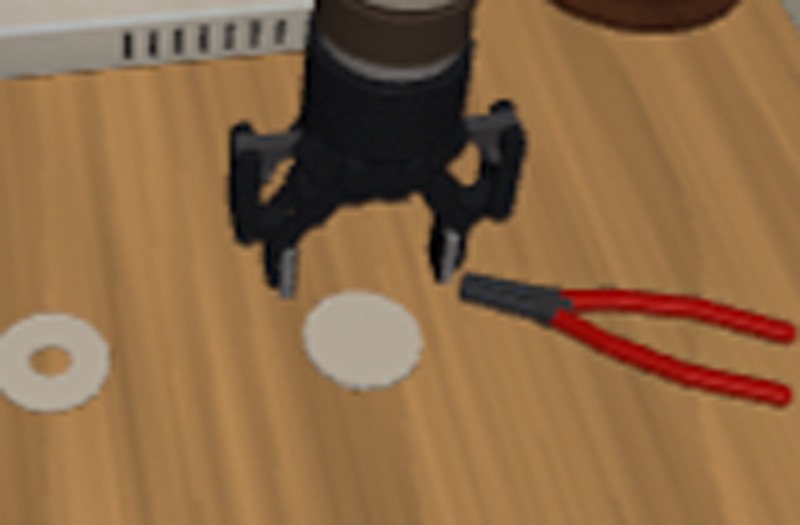

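The fingers straddle the disc with clearance on both sides, and the pliers are clear. I'm lowering gently to find the bench.

```bash
echo '[[[0,0,0,0,0,0.6,0.068],[0,0,0,0,0,1.12,0.068],[0,0,0,0,0,1.44,0.068],[0,0,0,0,0,1.44,0.068],[0,0,0,0,0,1.44,0.068]]]' | python3 jog.py
echo '[[[0,0,0,0,0,0.08,0.068],[0,0,0,0,0,0.08,0.068]]]' | python3 jog.py
echo '[[[0,0,0,0,0,0.08,0.068],[0,0,0,0,0,0.08,0.068]]]' | python3 jog.py
```

```text
clock: 3.25
eef_pos: [0.6335, -0.2542, 0.0056]
tool_rot: [0.707, 0.707, 0.0, 0.0]
ft_force: [0.7, -0.2, -0.4]
grip_width: 0.068
grasp_force: 0.0
clock: 3.5
eef_pos: [0.6334, -0.2541, 0.0035]
tool_rot: [0.707, 0.707, 0.0, 0.0]
ft_force: [-0.1, -0.0, -0.3]
grip_width: 0.0679
grasp_force: 0.0
clock: 3.75
eef_pos: [0.6331, -0.2541, 0.0011]
tool_rot: [0.707, 0.707, -0.0, -0.0]
ft_force: [0.0, -0.6, -0.8]
grip_width: 0.0681
grasp_force: 0.0
```

```bash
for i in 1 2 3; do echo '[[[0,0,0,-0.024,0,0.06,0.068],[0,0,0,-0.024,0,0.06,0.068]]]' | python3 jog.py | egrep 'eef|ft_'; done
```

```text
eef_pos: [0.6331, -0.2547, -0.0004]
ft_force: [-0.1, 0.3, -0.1]
eef_pos: [0.6331, -0.2553, -0.0019]
ft_force: [-0.8, -0.3, 0.4]
eef_pos: [0.6331, -0.2559, -0.0034]
ft_force: [0.5, -0.3, 0.8]
```

```bash
for i in 1 2 3 4; do echo '[[[0,0,0,0,0,0.048,0.068],[0,0,0,0,0,0.048,0.068]]]' | python3 jog.py | egrep 'eef|ft_'; done
```

```text
eef_pos: [0.6332, -0.2559, -0.0045]
ft_force: [0.6, 1.0, -0.2]
eef_pos: [0.6332, -0.2559, -0.0057]
ft_force: [-0.9, 0.5, 0.1]
eef_pos: [0.6332, -0.2559, -0.0069]
ft_force: [-0.2, -0.0, -0.4]
eef_pos: [0.6333, -0.2559, -0.007]
ft_force: [-1.5, 1.8, 5.4]
```

Converted, -0.0045 m is -0.18, -0.004 m is -0.16.

```bash
echo '[[[0,0,0,0,0,-0.16,0.068],[0,0,0,0,0,-0.18,0.064],[0,0,0,0,0,-0.18,0.061],[0,0,0,0,0,-0.18,0.055],[0,0,0,0,0,-0.18,0.055],[0,0,0,0,0,-0.18,0.055],[0,0,0,0,0,-0.18,0.055]]]' | python3 jog.py
```

```text
clock: 6.38
eef_pos: [0.6335, -0.256, -0.0029]
tool_rot: [0.707, 0.707, 0.0, 0.0]
ft_force: [-1.0, 1.7, 5.5]
grip_width: 0.0563
grasp_force: 62.7
```

Run:
```python
from h import *
S=bot.camera("side");T=bot.camera("top")
a=cv2.resize(S[275:345,280:380],None,fx=5,fy=5,interpolation=cv2.INTER_CUBIC);b=cv2.resize(T[150:220,330:390],None,fx=5,fy=5,interpolation=cv2.INTER_CUBIC)
cv2.imwrite("pics/s2.png",np.hstack([a,b])[:,:,::-1])
```

```text
(no output)
```

View pics/s2.png

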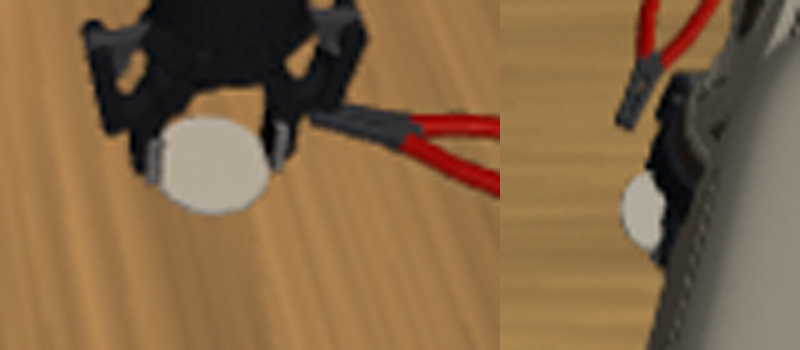

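Converted, -0.0015 m is -0.06.

```bash
echo '[[[0,0,0,0,0,0,0.066],[0,0,0,0,0,-0.06,0.066],[0,0,0,0,0,-0.06,0.066]]]' | python3 jog.py
python3 - <<'E'
from h import *
for n,r in(("top",(340,385,175,220)),("side",(300,345,295,325))):
    for c,s in blobs(roi(white(bot.camera(n)),*r)):print(n,c,s,ray(n,c,.005).round(4))
E
```

```text
clock: 6.85
eef_pos: [0.6331, -0.2559, -0.0024]
tool_rot: [0.707, 0.707, -0.0, -0.0]
ft_force: [0.2, 0.2, 0.8]
grip_width: 0.0662
grasp_force: 0.0
top [358.28, 191.94] [354, 185, 9, 15, 87] [ 0.6327 -0.24    0.005 ]
side [321.76, 307.58] [311, 299, 23, 19, 342] [ 0.633  -0.2575  0.005 ]
```

Converted, -0.001 m is -0.04.

```bash
echo '[[[0,0,0,-0.04,0,-0.04,0.066],[0,0,0,-0.04,0,-0.04,0.066],[0,0,0,-0.04,0,-0.04,0.058],[0,0,0,-0.04,0,-0.04,0.058],[0,0,0,-0.04,0,-0.04,0.054],[0,0,0,-0.04,0,-0.04,0.054]]]' | python3 jog.py
echo '[[[0,0,0,0,0,-0.08,0.054],[0,0,0,0,0,-0.2,0.054],[0,0,0,0,0,-0.4,0.054],[0,0,0,0,0,-0.8,0.054],[0,0,0,0,0,-0.8,0.054]]]' | python3 jog.py
python3 - <<'E'
from h import *
S=bot.camera("side")
cv2.imwrite("pics/s3.png",cv2.resize(S[255:335,280:390],None,fx=6,fy=6,interpolation=cv2.INTER_CUBIC)[:,:,::-1])
for c,s in blobs(roi(white(S),300,345,280,330)):print(c,s,ray("side",c,.026).round(4))
E
```

```text
clock: 7.7
eef_pos: [0.6358, -0.2577, 0.0015]
tool_rot: [0.707, 0.707, 0.001, 0.003]
ft_force: [1.8, -0.4, 6.7]
grip_width: 0.054
grasp_force: 3.3
clock: 8.32
eef_pos: [0.6342, -0.2573, 0.0205]
tool_rot: [0.707, 0.707, 0.001, 0.001]
ft_force: [-0.3, -0.2, 0.8]
grip_width: 0.0541
grasp_force: 0.0
[314.71, 309.27] [303, 300, 24, 19, 302] [ 0.6094 -0.2764  0.026 ]
```

View pics/s3.png

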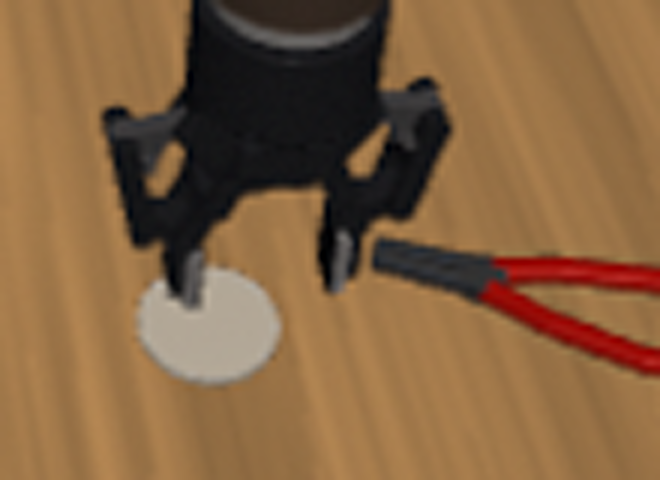

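Converted, 0.1 m is 4, 0.05 m is 2.

```bash
echo '[[[0,0,0,0,0,-0.8,0.068],[0,0,0,2,0,-1.2,0.068],[0,0,0,4,0,-1.2,0.068],[0,0,0,4,0,-1.2,0.068]]]' | python3 jog.py
python3 - <<'E'
from h import *
for n,r in(("top",(340,400,175,220)),("side",(290,345,285,330))):
    for c,s in blobs(roi(white(bot.camera(n)),*r)):
        p=ray(n,c,.005);print(n,c,s,p.round(4))
delta([p[0],p[1],.03])
E
```

```text
clock: 8.88
eef_pos: [0.6331, -0.1531, 0.0491]
tool_rot: [0.705, 0.709, 0.0, -0.001]
ft_force: [1.1, -0.8, -0.7]
grip_width: 0.0682
grasp_force: 0.0
side [314.28, 308.49] [303, 300, 24, 19, 336] [ 0.6136 -0.2578  0.005 ]
rot [-0.0001  0.0006  0.0013] d [-0.1013 -0.0199  0.019 ] t 8.975
```

Converted, 0.049 m is 1.96, 0.045 m is 1.8.

```bash
echo '[[[0,0,0,0,0,1,0.06],[0,0,0,0,0,1.8,0.06],[0,0,0,0,0,1.96,0.06],[0,0,0,0,0,1.96,0.06]]]' | python3 jog.py | egrep 'eef|ft_|wid'
for i in 1 2 3 4 ; do echo '[[[0,0,0,0,0,0.04,0.06],[0,0,0,0,0,0.04,0.06]]]' | python3 jog.py | egrep 'eef|ft_'; done
```

```text
eef_pos: [0.6332, -0.158, -0.0001]
ft_force: [0.3, -0.3, -0.0]
grip_width: 0.0603
eef_pos: [0.6339, -0.1572, -0.0001]
ft_force: [0.1, 0.0, -0.1]
eef_pos: [0.6333, -0.1569, -0.0018]
ft_force: [0.2, -0.3, 0.3]
eef_pos: [0.6332, -0.1568, -0.0031]
ft_force: [0.2, -1.2, 0.5]
eef_pos: [0.6331, -0.1569, -0.0042]
ft_force: [0.4, -0.2, 0.1]
```

```bash
for i in 1 2 3 ; do echo '[[[0,0,0,0,0,0.032,0.06],[0,0,0,0,0,0.032,0.06]]]' | python3 jog.py | egrep 'eef|ft_'; done
```

```text
eef_pos: [0.6333, -0.1569, -0.0049]
ft_force: [0.1, -0.4, -0.3]
eef_pos: [0.6333, -0.1569, -0.005]
ft_force: [-0.7, -0.1, 4.5]
eef_pos: [0.6334, -0.1569, -0.005]
ft_force: [-3.7, 0.1, 7.6]
```

Converted, -0.05 m is -2, -0.1 m is -4.

```bash
echo '[[[0,0,0,0,0,-1.2,0.068],[0,0,0,-1.2,-0.24,-2,0.068],[0,0,0,-2.8,-0.56,-2,0.068],[0,0,0,-4,-0.784,-2,0.068],[0,0,0,-4,-0.784,-2,0.068],[0,0,0,-4,-0.784,-1.2,0.068],[0,0,0,-4,-0.784,-0.4,0.068],[0,0,0,-4,-0.784,-0.24,0.068],[0,0,0,-4,-0.784,-0.24,0.068]]]' | python3 jog.py | egrep 'eef|ft_|wid'
python3 -c "
from h import *
delta([.6136,-.257,-.0044])"
```

```text
eef_pos: [0.6138, -0.2562, -0.0005]
ft_force: [1.4, 0.3, 0.1]
grip_width: 0.068
rot [-0.0004 -0.0003  0.0008] d [-0.0008 -0.0002  0.0039] t 12.35
```

Converted, 0.0038 m is 0.152, 0.003 m is 0.12.

```bash
echo '[[[0,0,0,-0.04,0,0.12,0.066],[0,0,0,-0.04,0,0.152,0.064],[0,0,0,-0.04,0,0.152,0.06],[0,0,0,-0.04,0,0.152,0.057],[0,0,0,-0.04,0,0.152,0.057],[0,0,0,-0.04,0,0.152,0.057]]]' | python3 jog.py
```

```text
clock: 13.1
eef_pos: [0.6141, -0.2581, -0.0034]
tool_rot: [0.707, 0.707, 0.0, 0.001]
ft_force: [-2.2, -0.4, 6.1]
grip_width: 0.0576
grasp_force: 35.7
```

Converted, 0.003 m is 0.12, 0.002 m is 0.08.

```bash
echo '[[[0,0,0,0,0,0,0.064],[0,0,0,0,0,0,0.064],[0,0,0,0,0,0.08,0.063],[0,0,0,0,0,0.12,0.062],[0,0,0,0,0,0.12,0.061]]]' | python3 jog.py
echo '[[[0,0,0,0,0,0,0.06],[0,0,0,0,0,0,0.059],[0,0,0,0,0,0,0.059]]]' | python3 jog.py
```

```text
clock: 13.72
eef_pos: [0.614, -0.2581, -0.0052]
tool_rot: [0.707, 0.707, 0.0, 0.001]
ft_force: [-2.7, 1.6, 10.6]
grip_width: 0.0611
grasp_force: 5.1
clock: 14.1
eef_pos: [0.6139, -0.2582, -0.0048]
tool_rot: [0.707, 0.707, 0.0, 0.001]
ft_force: [-3.8, 1.8, 12.6]
grip_width: 0.059
grasp_force: 14.4
```

Converted, -0.0005 m is -0.02.

```bash
echo '[[[0,0,0,0,0,0,0.058],[0,0,0,0,0,-0.02,0.057],[0,0,0,0,0,-0.02,0.05],[0,0,0,0,0,-0.02,0.05]]]' | python3 jog.py
echo '[[[0,0,0,0,0,-0.12,0.05],[0,0,0,0,0,-0.2,0.05],[0,0,0,0,0,-0.32,0.05],[0,0,0,0,0,-0.32,0.05]]]' | python3 jog.py
```

```text
clock: 14.6
eef_pos: [0.614, -0.2584, -0.0041]
tool_rot: [0.707, 0.707, 0.0, 0.001]
ft_force: [-4.3, 0.9, 13.6]
grip_width: 0.0571
grasp_force: 63.7
clock: 15.1
eef_pos: [0.6137, -0.2579, 0.0012]
tool_rot: [0.707, 0.707, -0.0, -0.0]
ft_force: [-0.4, 0.0, -0.2]
grip_width: 0.0566
grasp_force: 63.6
```

```bash
echo '[[[0,0,0,0,0,-0.4,0.05],[0,0,0,0,0,-1.2,0.05],[0,0,0,0,0,-2,0.05],[0,0,0,0,0,-2,0.05]]]' | python3 jog.py
python3 - <<'E'
from h import *
S=bot.camera("side")
cv2.imwrite("pics/s4.png",cv2.resize(S[225:325,270:380],None,fx=5,fy=5,interpolation=cv2.INTER_CUBIC)[:,:,::-1])
E
```

```text
clock: 15.6
eef_pos: [0.6155, -0.2587, 0.054]
tool_rot: [0.707, 0.707, 0.001, 0.002]
ft_force: [1.0, -0.2, -1.4]
grip_width: 0.0567
grasp_force: 63.7
```

View pics/s4.png

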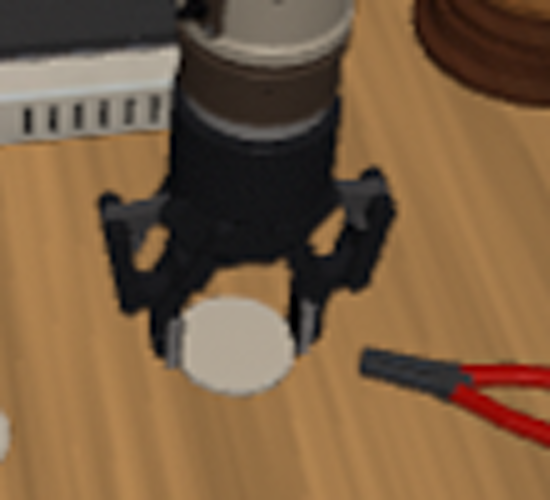

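Disc held level at crop (238,345). Moving over the plate's front part.

```bash
echo '[[[0,0,0,0,0,-1.2,0.05],[0,0,0,0.8,-0.24,-2.2,0.05],[0,0,0,2.4,-0.72,-2.2,0.05],[0,0,0,4.2,-1.2,-2.2,0.05],[0,0,0,6,-1.72,-2.2,0.05],[0,0,0,7.8,-2.24,-2.2,0.05],[0,0,0,9.6,-2.8,-2.2,0.05],[0,0,0,11.2,-3.24,-2.2,0.05],[0,0,0,12.2,-3.52,-2.2,0.05],[0,0,0,12.6,-3.6,-2.2,0.05]]]' | python3 jog.py
echo '[[[0,0,0,0,0,0,0.05],[0,0,0,0,0,0.8,0.05],[0,0,0,0,0,1.4,0.05],[0,0,0,0,0,1.6,0.05],[0,0,0,0,0,1.6,0.05]]]' | python3 jog.py
python3 - <<'E'
from h import *
S=bot.camera("side");o=bot.get_obs();z=o["eef_pos"][2]+.0094
for c,s in blobs(roi(white(S),225,315,190,238),40):print(c,s,ray("side",c,z).round(4))
print(o["eef_pos"])
cv2.imwrite("pics/s5.png",cv2.resize(S[150:260,220:350],None,fx=5,fy=5,interpolation=cv2.INTER_CUBIC)[:,:,::-1])
delta([.525,.0565,.057])
E
```

```text
clock: 16.9
eef_pos: [0.5225, 0.0583, 0.1055]
tool_rot: [0.706, 0.708, -0.001, -0.001]
ft_force: [0.8, 0.9, -0.7]
grip_width: 0.0568
grasp_force: 63.8
clock: 17.52
eef_pos: [0.5235, 0.0566, 0.0659]
tool_rot: [0.707, 0.707, -0.0, -0.0]
ft_force: [0.3, 0.2, -0.4]
grip_width: 0.057
grasp_force: 63.8
[304.8, 200.78] [287, 197, 28, 17, 121] [0.6542 0.1058 0.0758]
[265.3, 201.66] [258, 200, 16, 4, 44] [0.53   0.1166 0.0758]
[246.43, 221.14] [242, 202, 10, 36, 205] [0.4645 0.0269 0.0758]
[265.02, 213.6] [257, 208, 18, 12, 175] [0.5226 0.056  0.0758]
[282.88, 217.88] [276, 214, 15, 9, 111] [0.5733 0.0287 0.0758]
[300.36, 236.17] [278, 234, 37, 4, 83] [ 0.6104 -0.0593  0.0758]
[0.52386734 0.05676462 0.06636842]
rot [-0.      0.     -0.0005] d [-0.0003  0.0011  0.0094] t 17.575
```

View pics/s5.png

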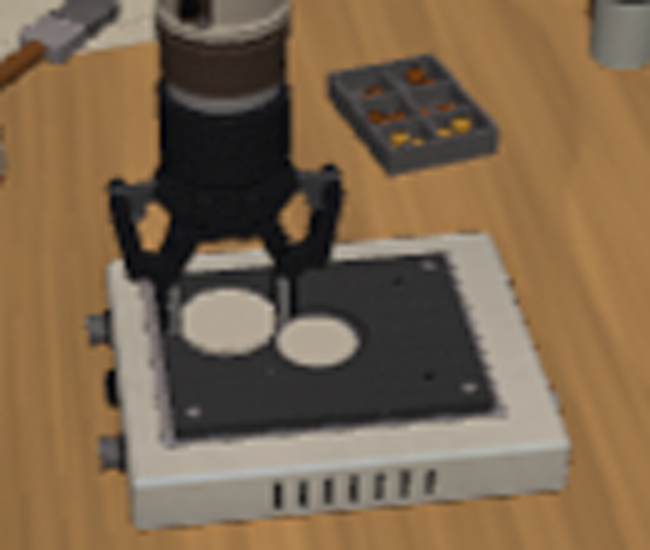

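The disc (crop 228,322) is level above the front part, next to the pocket window (318,342). Lowering in small steps.

```bash
echo '[[[0,0,0,0,0,0.16,0.05],[0,0,0,0,0,0.32,0.05],[0,0,0,0,0,0.34,0.05],[0,0,0,0,0,0.34,0.05]]]' | python3 jog.py | egrep 'eef|ft_'
for i in 1 2 3; do echo '[[[0,0,0,0,0,0.02,0.05],[0,0,0,0,0,0.032,0.05],[0,0,0,0,0,0.032,0.05]]]' | python3 jog.py | egrep 'eef|ft_'; done
```

```text
eef_pos: [0.5236, 0.0571, 0.0578]
ft_force: [0.7, 0.6, -0.5]
eef_pos: [0.5237, 0.0571, 0.057]
ft_force: [-0.5, 0.8, -0.9]
eef_pos: [0.5236, 0.057, 0.0562]
ft_force: [-0.8, -0.3, -1.1]
eef_pos: [0.5236, 0.0571, 0.0554]
ft_force: [-0.2, 0.5, -0.9]
```

```bash
for i in 1 2 ; do echo '[[[0,0,0,0,0,0.016,0.05],[0,0,0,0,0,0.02,0.05],[0,0,0,0,0,0.02,0.05]]]' | python3 jog.py | egrep 'eef|ft_'; done
```

```text
eef_pos: [0.5237, 0.0571, 0.0549]
ft_force: [-0.1, -0.1, 0.4]
eef_pos: [0.5237, 0.0571, 0.0548]
ft_force: [-1.6, 0.1, 5.0]
```

```bash
echo '[[[0,0,0,0,0,0,0.058],[0,0,0,0,0,0,0.06],[0,0,0,0,0,0,0.062],[0,0,0,0,0,0,0.063],[0,0,0,0,0,0,0.063],[0,0,0,0,0,0,0.063]]]' | python3 jog.py
echo '[[[0,0,0,0,0.16,0,0.063],[0,0,0,0,0.36,0,0.063],[0,0,0,0,0.56,0,0.063],[0,0,0,0,0.76,0,0.063],[0,0,0,0,0.96,0,0.063],[0,0,0,0,1.16,0,0.063],[0,0,0,0,1.36,0,0.063],[0,0,0,0,1.52,0,0.063],[0,0,0,0,1.6,0,0.063],[0,0,0,0,1.6,0,0.063]]]' | python3 jog.py
python3 - <<'E'
from h import *
S=bot.camera("side")
for c,s in blobs(roi(white(S),260,300,200,232),40):print(c,s,ray("side",c,.064).round(4))
cv2.imwrite("pics/s6.png",cv2.resize(S[170:250,235:345],None,fx=6,fy=6,interpolation=cv2.INTER_CUBIC)[:,:,::-1])
E
```

```text
clock: 20.7
eef_pos: [0.5237, 0.0571, 0.0544]
tool_rot: [0.707, 0.707, -0.0, -0.0]
ft_force: [0.7, -0.0, -0.7]
grip_width: 0.063
grasp_force: 0.0
clock: 21.95
eef_pos: [0.5638, 0.0571, 0.0544]
tool_rot: [0.707, 0.707, 0.0, 0.0]
ft_force: [0.1, 0.2, -0.2]
grip_width: 0.063
grasp_force: 0.0
[278.85, 215.89] [269, 210, 22, 13, 200] [0.5647 0.0544 0.064 ]
```

View pics/s6.png

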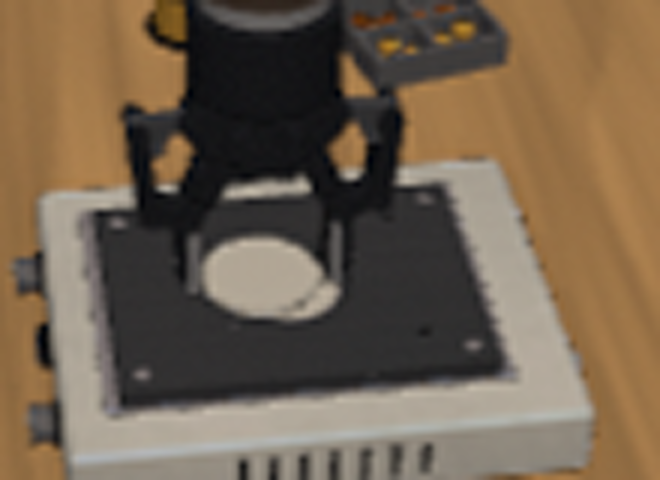

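The disc is sliding and overlaps the pocket by most of its width. Continuing slowly.

```bash
echo '[[[0,0,0,0,0.12,0,0.063],[0,0,0,0,0.24,0,0.063],[0,0,0,0,0.32,0,0.063],[0,0,0,0,0.4,0,0.063],[0,0,0,0,0.48,0,0.063],[0,0,0,0,0.54,0,0.063],[0,0,0,0,0.6,0,0.063],[0,0,0,0,0.66,0,0.063],[0,0,0,0,0.66,0,0.063]]]' | python3 jog.py
python3 - <<'E'
from h import *
S=bot.camera("side")
for c,s in blobs(roi(white(S),260,305,200,232),40):print(c,s,ray("side",c,.059).round(4))
cv2.imwrite("pics/s7.png",cv2.resize(S[170:250,235:345],None,fx=6,fy=6,interpolation=cv2.INTER_CUBIC)[:,:,::-1])
E
```

```text
clock: 23.12
eef_pos: [0.5803, 0.0571, 0.0544]
tool_rot: [0.707, 0.707, 0.0, 0.0]
ft_force: [0.1, -0.3, 0.1]
grip_width: 0.0628
grasp_force: 0.0
[283.07, 216.71] [275, 211, 18, 12, 171] [0.5779 0.0551 0.059 ]
```

View pics/s7.png

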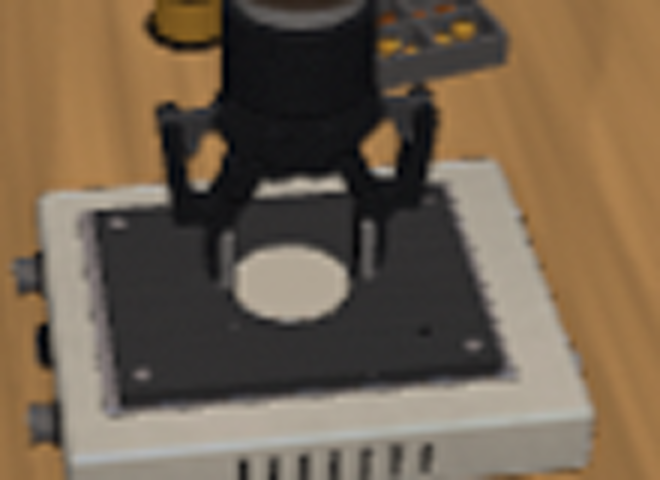

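The disc at (290,283) is centred on the pocket, with gaps to both fingers. I'll lift off and measure its height from both views.

Converted, -0.1 m is -4, 0.26 m is 10.4.

```bash
echo '[[[0,0,0,0,0,-0.4,0.063],[0,0,0,0,0,-2,0.063],[0,0,0,0,0,-4,0.063],[0,0,0,1.2,-1.6,-4.8,0.063],[0,0,0,2.4,-3.6,-4.8,0.063],[0,0,0,4.4,-4.8,-4.8,0.063],[0,0,0,6.4,-4.8,-4.8,0.063],[0,0,0,8.4,-4.8,-4.8,0.063],[0,0,0,10.4,-4.8,-4.8,0.063]]]' | python3 jog.py
python3 - <<'E'
from h import *
S=bot.camera("side");T=bot.camera("top");P={}
for n,im,r in(("side",S,(262,306,203,232)),("top",T,(255,290,190,222))):
    for c,s in blobs(roi(white(im),*r),60):
        print(n,c,s); P[n]=c
for z in(.05,.059,.064,.069):print(z,ray("side",P["side"],z).round(4),ray("top",P["top"],z).round(4))
a=cv2.resize(S[190:245,240:340],None,fx=4,fy=4,interpolation=cv2.INTER_CUBIC);b=cv2.resize(T[170:225,230:310],None,fx=4,fy=4,interpolation=cv2.INTER_CUBIC)
cv2.imwrite("pics/s8.png",np.hstack([a,b])[:,:,::-1])
E
```

```text
clock: 24.3
eef_pos: [0.46, 0.3188, 0.1756]
tool_rot: [0.707, 0.707, 0.001, 0.0]
ft_force: [1.1, 0.1, 0.1]
grip_width: 0.0628
grasp_force: 0.0
side [282.91, 216.7] [274, 211, 19, 12, 174]
top [270.71, 205.08] [262, 197, 18, 17, 243]
0.05 [0.5791 0.0664 0.05  ] [0.5795 0.0574 0.05  ]
0.059 [0.5774 0.0552 0.059 ] [0.5776 0.0575 0.059 ]
0.064 [0.5764 0.0489 0.064 ] [0.5765 0.0575 0.064 ]
0.069 [0.5755 0.0427 0.069 ] [0.5754 0.0575 0.069 ]
```

View pics/s8.png

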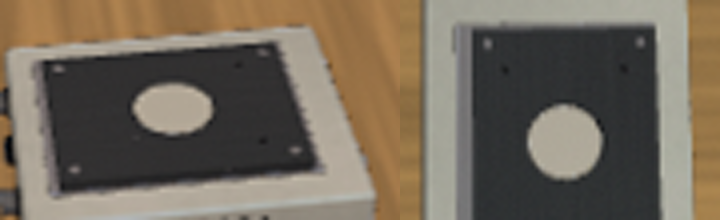

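The two views agree at a disc-top height of 59 mm, with the same 2–3 mm offset between cameras as on the bench. At 64 mm they would differ by 9 mm, so the disc is flush in the pocket.

```bash
python3 -c "
from workcell import bot
print(bot.job_done())"
```

```text
the job is handed in; nothing more can be done
None
```

The plain disc lies in the stage pocket, flush and centred as far as the two camera views show, and the job was handed in at about 24 s of the 67 s; no verdict came back. The first grasp slipped and pushed the disc about 20 mm along the bench before the second one held, and I didn't re-check the bystanders' positions.

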